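Close the draw latch of the clamping fixture

TASK

Clamp the black panel in the fixture: by its red knob lift the latch's wire loop over the keeper on the grey jaw, set it down behind and draw it back until it catches under the beak; then push the lever back and down over centre until it lies fully home, and leave it closed. Work gently by feel: the latch needs about 10 N, so never push or pull the loop or the lever against their stops with more than 18 N, and leave the things around undisturbed.

Things in the scene. Friction and masses are not known exactly. Their poses are not given: they have to be found in the camera images.
- fixture: Aluminium clamping fixture, fixed to the table; base plate 260 x 200 x 15 mm. Origin on the table under the lever's hinge line, z up. The latch works in its x-z plane (y = 0): +x runs from latch to jaw and keeper; the lever lies down to -x. A fixed block (80 mm wide, x -87 to +18 mm) carries the latch, its top at z = 34 mm; the grey jaw's top is at z = 40 mm.
- hinge_nominal (a point): Nominal middle of the lever's hinge line, 58 mm above the table; the lever turns about the fixture's y axis here. The latch stands on packing, so the true hinge is up to 5 mm higher or lower than this point says (not measured): feel for where the lever is stopped.
- lever (a joint): Lever angle (rad): 0 upright, negative leaning to the keeper (to -0.8), growing as it swings away and down to its firm rubber stop at 1.52, almost level. Steel bar 20 mm wide, 5 thick, red end 68 mm from the hinge; the loop's pins are 15 mm from the hinge. Stays where left while the loop is slack. Hooked: taut from 0 to 0.7, then 4 to 10 N near its end up to dead centre (1.28 to 1.46), then it snaps home.
- loop: Wire loop hinged on the lever, 28 mm wide, 69.8 mm long from its hinge pins to its cross bar (round steel, 6 mm thick), 18 g. Its hinge is stiff: the loop stays where it is left and turns with the lever unless its bar is caught. Origin at the middle of the cross bar; x points along the loop away from the lever, y along the bar. It starts in the air above the keeper.
- loop_knob (a point): Centre of the red ball knob (16 mm across) on a thin stem at the loop's end: 26 mm beyond the cross bar along the loop's x and 20 mm above it along the loop's z. Pinch it from above with the fingers on its two sides along the fixture's y; the loop can pivot in the grip. Stem and neck are 5 mm thick.
- jaw_top (a point): Point on the sliding jaw's top face, axes as the fixture's, where the keeper's +x face nominally stands. Keeper: steel post 18 mm wide, 8 thick (x -8 to 0), 14 high, with a beak overhanging 5 mm to +x and 9 mm free below it. It is screw-adjusted: up to 2 mm nearer or farther in x (not measured). The flat top goes on 19 mm in +x; the hooked bar lies on it, under the beak when pulled to -x.
- jaw (a joint): Travel (m) of the sliding jaw towards the black panel and the latch, 0 when open. A spring holds it open: 13 N before it moves, then 6.5 N per mm. The closed latch draws it 3.5 to 10 mm.
- ring_gauge: Bystander: steel ring gauge, 38 mm across, 16 mm high, standing on the fixture's base plate beside the fixed block. Origin under its middle.
- gauge_block: Bystander: steel gauge block 35 x 9 x 30 mm high standing on the base plate near the jaw end. Origin under its middle.
- panel_tray: Bystander: blue open tray 110 x 200 x 25 mm holding four black panels. Origin under its middle.
- loupe: Bystander: black loupe, 44 mm across, 42 mm high. Origin under its middle.
- lens_cleaner: Bystander: white bottle, 44 mm across, 110 mm high. Origin under its middle.
- target_plate: Bystander: square aluminium plate 70 x 70 x 8 mm with a glass target. Origin under its middle.
- screwdriver_grip (a point): Bystander: screwdriver lying on the table. Point in the handle.
- mouse: Bystander: grey computer mouse 100 x 58 x 30 mm. Origin under its middle.

How it is judged:
By the outcome, as a careful person would: the job done as asked, in the order asked, and still so for the second after the job is handed in, with the robot touching nothing.
It also fails if it takes over 58 s, if anything falls off the work surface, if the arm or the gripper's body presses on something with over 40 N, if the wrist force passes 120 N, or if a joint passes its speed limit or range.

ROBOT

A 6-joint arm with a two-finger parallel gripper is mounted at the origin on the work surface. World frame = base frame: x ahead of the robot, y to its left, z up, the work surface at z = 0. Lengths are in m, angles in rad, forces in N, time in s.
With the tool pointing down it reaches from about 0.275 to 0.975 m from the base axis. Payload 8.4 kg.
Tool frame: the origin (TCP) lies between the finger pads; the fingertips stand ctrl.finger_overhang ahead of it and the grasp point (between the pads) lies 11 mm behind it (ctrl.finger_overhang is the distance from the TCP to the fingertips, in m); z points along the fingers, y is the line along which they close (so a half turn about z gives the same grasp; the last joint's range is limited). The gripper opens to 92 mm and grips with 3 to 60 N. Pads are 20 mm wide; open, the fingers measure 128 mm over their backs; the gripper's body (75 mm by 189 mm) begins 69 mm behind the grasp point.
Start: joints at [1.202, 0.353, 1.633, -0, 1.155, -0.002], TCP at [0.224, 0.583, 0.223] pointing down, gripper open.
Joint ranges: [-2.63, 2.63], [-0.92, 2.1], [0.06, 2.66], [-1.3, 4.44], [0, 2.69], [-3.02, 3.02]. Speed limits (rad/s): [2.22, 2.22, 2.79, 3.14, 3.14, 3.14].

INTERFACE

Orientations are given as a unit quaternion [x, y, z, w].
In Python, from plant import read_state, eyes, ticket, ctrl gives the robot as it stands.
- The arm moves only by the tool send_rows, never from a script. Its argument "commands" is a list of rows, each a list of 7 numbers: the gripper command: -1 is shut, 1 is fully open, values between are in proportion, then the shift along the tool's x, y, z in mm, then the turn, a rotation vector about the tool's x, y, z in degrees. A call has 1 to 8 rows; each row shifts and turns the commanded pose from where the row before left it, along the tool's axes as they then stand; what a row does not reach is not made up. A row lasts 1/10 s, in which the tool goes at most 50 mm and 8.59 degrees, less where a joint would pass 70% of its speed; a pose out of reach is approached as far as the arm can. A call is refused whole if a number of a shift passes 50 or a number of a turn 8.59, either way. A call with a gripper value outside its range is refused whole. The fingers move at their own pace and stop on an object; "force" is the grip in N (left out, the last holds). Time passes only in rows, so rows that do not move let the fingers close. It gives the time, the measured TCP pose, the force, the opening and the grip force at its end, in the units of the state.
- read_state(): the state, without advancing time (a new reading comes with each control period).
- eyes.grab_frame(name): name is "side" or "top" or "wrist"; returns a dict with "image" (400x640x3 uint8, red, green, blue), "range_z" (400x640 float32, m along the optical axis (not along the pixel's ray), 0 where there is no reading), "fovy" (degrees; the focal length in pixels is half the picture's height over the tangent of half this angle, whatever the lens; pixels are square), "cx", "cy" (the principal point, pixels), "pose" (4x4, takes a point from camera to world coordinates); the wrist camera has in their place "T_tool_cam" (4x4, takes a point from camera to tool coordinates, whose origin is the TCP and whose axes are the flange's). Camera axes: x right, y up, looking along -z (the intrinsics and any distortion apply to the point x, -y, -z); pixel columns grow to the right and rows downward; lengths in m; the calibration is good to about 2 mm. A picture is of the moment at which its call begins: read the wrist's pose just before it.
- ticket.hand_in(): hands the job in; it is judged then, once.
The state is a dict: "time": time; "joint_positions": joint angles; "joint_velocities": joint speeds; "tau": joint torques, N m; "position": TCP position; "tool_rot": TCP orientation; "wrist_force": force on the tool from outside, world axes, zero at the start; "wrist_torque": the same for the moment, N m; "gripper_width": finger opening in m; "finger_force": force on a finger pad.
Only numpy, scipy, OpenCV 4.12 (cv2) and the standard library are available. Lean on these libraries where they do the work, as an engineer would, in place of code of your own. Each camera call takes 0.05 s, during which the arm holds its last target. There are 200 camera calls.

## Working session

There is one attempt and no reset: what is moved stays moved. The work goes in short steps, Python scripts to look and compute and a tool call to move; the robot and the scene stay as the last step left them, time stands still between calls to the robot, and variables do not carry over. Pictures are saved under pics/ and viewed, at most 10 in all, crops included, and the job is handed in when it is done.

Besides the shell and the picture viewer there is one more tool, called by a JSON object that holds its "method" and its "body", one argument or row to a line. send_rows: Moves the arm, as the interface text tells. Its arguments: {"type":"object","properties":{"commands":{"type":"array"},"force":{"type":"number"}},"required":["commands"]}

```bash
ls; mkdir -p pics; cat > h.py <<'E'
import numpy as np, cv2
from plant import read_state, eyes, ticket, ctrl
from scipy.spatial.transform import Rotation as R
def grab(n):
    s=read_state(); f=eyes.grab_frame(n)
    if n=="wrist":
        T=np.eye(4); T[:3,:3]=R.from_quat(s["tool_rot"]).as_matrix(); T[:3,3]=s["position"]; f["pose"]=T@f["T_tool_cam"]
    f["f"]=200/np.tan(np.radians(f["fovy"])/2); return f
def cloud(f):
    v,u=np.mgrid[:400,:640]; z=f["range_z"]
    P=np.stack([(u-f["cx"])/f["f"]*z,-(v-f["cy"])/f["f"]*z,-z],-1)
    return P@f["pose"][:3,:3].T+f["pose"][:3,3]
def save(f,name): cv2.imwrite("pics/"+name,cv2.cvtColor(f["image"],cv2.COLOR_RGB2BGR))
E
python3 - <<'E'
from h import *
print(ctrl.finger_overhang, {k:np.round(v,3) for k,v in read_state().items()})
for n in["side","top"]:
    f=grab(n); save(f,n+".png"); print(n,{k:v for k,v in f.items() if k not in("image","range_z")})
    np.savez(n+".npz",img=f["image"],P=cloud(f),pose=f["pose"],f=f["f"],c=[f["cx"],f["cy"]])
E
```

```text
pics
0.008 {'time': np.float64(0.0), 'joint_positions': array([ 1.202,  0.354,  1.634, -0.   ,  1.155, -0.002]), 'joint_velocities': array([-0.002,  0.   ,  0.   ,  0.   , -0.   , -0.   ]), 'tau': array([ 0.0000e+00, -5.9384e+01, -3.3421e+01,  7.0000e-02,  2.3000e-02,
       -0.0000e+00]), 'position': array([0.224, 0.583, 0.222]), 'tool_rot': array([ 0.182,  0.983, -0.001, -0.   ]), 'wrist_force': array([ 1.126, -0.251, -0.345]), 'wrist_torque': array([-0.011, -0.047,  0.004]), 'finger_force': np.float64(0.0), 'gripper_width': np.float64(0.092)}
side {'fovy': 54.17692662000523, 'cx': 313.2260923591036, 'cy': 194.61003893211188, 'pose': array([[ 0.94638116,  0.22239346, -0.23431571,  0.32663235],
       [-0.32248443,  0.69333865, -0.64442634, -0.76869584],
       [ 0.01914393,  0.68543611,  0.72788107,  0.95335538],
       [ 0.        ,  0.        ,  0.        ,  1.        ]]), 'f': np.float64(391.02840123066284)}
top {'fovy': 49.581282611605346, 'cx': 319.42391887042385, 'cy': 198.1862667430244, 'pose': array([[ 0.02511629,  0.99845152, -0.04963607,  0.53563022],
       [-0.9995778 ,  0.02580818,  0.01334779, -0.00795492],
       [ 0.01460813,  0.04927986,  0.99867818,  1.24142798],
       [ 0.        ,  0.        ,  0.        ,  1.        ]]), 'f': np.float64(433.0254000829391)}
```

View pics/side.png

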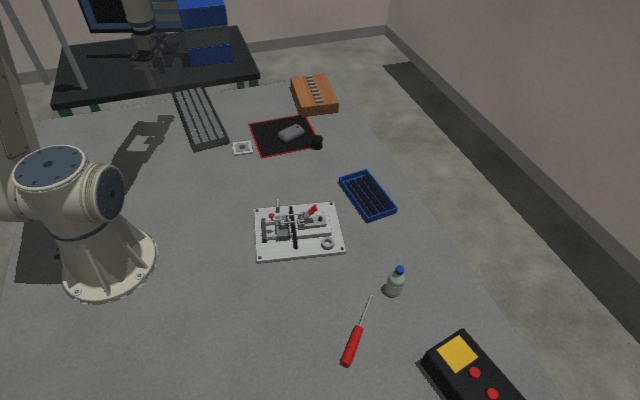

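View pics/top.png

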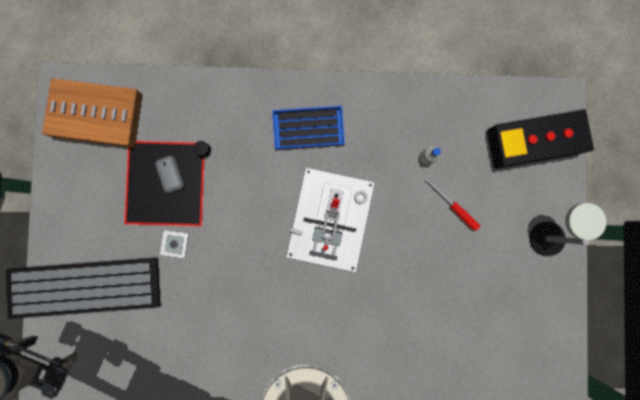

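The side view shows the fixture near (298,230), with the knob at (272,216) and the red lever end at (313,210). The top view has the plate centred near (332,219), the knob at (325,247) and the lever end at (335,201), so fixture +x points towards the robot.

```bash
python3 - <<'E'
from h import *
for n in["top","side"]:
    d=np.load(n+".npz"); P=d["P"]; img=d["img"]
    print(n)
    reg=(P[...,0]>.3)&(P[...,0]<.75)&(P[...,1]>-.3)&(P[...,1]<.25)
    hsv=cv2.cvtColor(img,cv2.COLOR_RGB2HSV)
    m=((abs(P[...,2]-.015)<.005)&reg&(img.min(-1)>170)).astype(np.uint8)
    m=cv2.morphologyEx(m,cv2.MORPH_OPEN,np.ones((2,2)))
    q=P[m>0]; print(len(q),np.median(q[:,2]))
    r=cv2.minAreaRect((q[:,:2]*1000).astype(np.float32)); print(r)
    red=reg&((hsv[...,0]<8)|(hsv[...,0]>172))&(hsv[...,1]>130)&(hsv[...,2]>80)
    k,l,s,c=cv2.connectedComponentsWithStats(red.astype(np.uint8))
    for i in range(1,k):
        if s[i,4]>3: print(s[i],c[i],P[l==i].mean(0).round(4),P[l==i].max(0).round(4))
E
```

```text
top
3861 0.014162934107233127
((533.7911376953125, -60.545806884765625), (201.6421661376953, 260.379150390625), 79.3788070678711)
[331 198   8  10  52] [334.90384615 202.61538462] [ 0.5817 -0.0644  0.0988] [ 0.5967 -0.0544  0.1131]
[324 245   4   5  12] [325.16666667 247.25      ] [ 0.4634 -0.0417  0.0939] [ 0.4692 -0.0385  0.0998]
side
0 nan
((0.0, 0.0), (0.0, 0.0), 0.0)
[309 205   8  10  44] [312.25       209.54545455] [ 0.5799 -0.0673  0.0986] [ 0.59   -0.0568  0.1104]
[269 213   5   5  17] [271.         215.23529412] [ 0.4619 -0.0466  0.0925] [ 0.4683 -0.0416  0.0963]
  return _methods._mean(a, axis=axis, dtype=dtype,
  ret = ret.dtype.type(ret / rcount)
```

{"method": "send_rows", "body": {
  "commands": [
    [1,-28,-38,-5,0,0,-5.2],
    [1,-28,-38,-5,0,0,-5.2],
    [1,-28,-38,-5,0,0,0],
    [1,-28,-38,-5,0,0,0],
    [1,-28,-38,-5,0,0,0],
    [1,-28,-38,-5,0,0,0],
    [1,-28,-38,-5,0,0,0],
    [1,-28,-38,-5,0,0,0]
  ]
}}

```text
time: 0.9
position: [0.3766, 0.2369, 0.2628]
tool_rot: [0.092, 0.996, 0.0, 0.0]
wrist_force: [0.5, 0.3, 0.2]
gripper_width: 0.092
finger_force: 0.0
```

{"method": "send_rows", "body": {
  "commands": [
    [1,-28,-38,-5,0,0,0],
    [1,-28,-38,-5,0,0,0],
    [1,-28,-38,-5,0,0,0],
    [1,-28,-38,-5,0,0,0],
    [1,-28,-38,-5,0,0,0],
    [1,0,0,0,0,0,0],
    [1,0,0,0,0,0,0]
  ]
}}

```text
time: 1.6
position: [0.4789, 0.0252, 0.2873]
tool_rot: [0.094, 0.996, 0.0, -0.0]
wrist_force: [-0.7, 1.0, -0.8]
gripper_width: 0.092
finger_force: 0.0
```

```bash
python3 - <<'E'
from h import *
s=read_state(); print(s["time"],s["position"],s["tool_rot"],s["wrist_force"])
f=grab("wrist"); save(f,"w1.png"); print(f["T_tool_cam"].round(3),f["f"])
E
```

```text
1.6 [0.47886674 0.02524627 0.28725346] [ 9.39272603e-02  9.95578965e-01  9.70365892e-05 -4.29937298e-04] [-0.69577164  1.02979212 -0.76899854]
[[-0.     0.96   0.279  0.078]
 [ 1.     0.    -0.    -0.   ]
 [-0.     0.279 -0.96  -0.162]
 [ 0.     0.     0.     1.   ]] 337.5029836904045
```

View pics/w1.png

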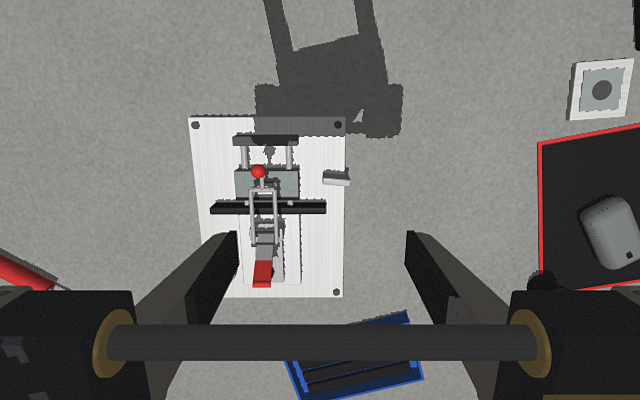

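The wrist view has image up along fixture +x. The knob is at (258,172), the loop cross bar near (263,187), the lever end at (262,275), the black panel across at row 208 and the gauge block at (336,178). I'll move directly above it and closer.

{"method": "send_rows", "body": {
  "commands": [
    [1,0,-35,30,0,0,0],
    [1,0,-34,30,0,0,0],
    [1,0,0,30,0,0,0],
    [1,0,0,0,0,0,0],
    [1,0,0,0,0,0,0]
  ]
}}

```text
time: 2.15
position: [0.466, -0.0404, 0.1979]
tool_rot: [0.092, 0.996, 0.0, -0.001]
wrist_force: [-0.5, 0.4, 0.6]
gripper_width: 0.0918
finger_force: 0.0
```

```bash
cat >> h.py <<'E'
A=np.radians(169.4); EX=np.array([np.cos(A),np.sin(A),0]); EY=np.array([-EX[1],EX[0],0])
def reds(f,P):
    hsv=cv2.cvtColor(f["image"],cv2.COLOR_RGB2HSV)
    m=((hsv[...,0]<8)|(hsv[...,0]>172))&(hsv[...,1]>130)&(hsv[...,2]>80)&(abs(P[...,0]-.52)<.16)&(abs(P[...,1]+.06)<.09)&(P[...,2]>.03)
    k,l,s,c=cv2.connectedComponentsWithStats(m.astype(np.uint8))
    return [(s[i],c[i],l==i) for i in range(1,k) if s[i,4]>15]
E
python3 - <<'E'
from h import *
s=read_state(); print(s["time"],s["position"],s["tool_rot"],s["wrist_force"])
f=grab("wrist"); P=cloud(f); np.savez("w2.npz",img=f["image"],P=P,pose=f["pose"])
for st,c,m in reds(f,P):
    print(st,c,P[m].mean(0).round(4),P[m].min(0).round(4),P[m].max(0).round(4))
img=f["image"][0:300,170:470]; cv2.imwrite("pics/w2.png",cv2.resize(img[...,::-1],(600,600),interpolation=cv2.INTER_CUBIC))
# plate rect
q=P[(abs(P[...,2]-.015)<.004)&(f["image"].min(-1)>150)&(abs(P[...,0]-.53)<.16)&(abs(P[...,1]+.06)<.14)]
print(len(q),np.median(q[:,2]),cv2.minAreaRect((q[:,:2]*1000).astype(np.float32)))
E
```

```text
2.15 [ 0.46599197 -0.04044468  0.19788072] [ 9.17391102e-02  9.95782903e-01  1.35282153e-04 -5.71457378e-04] [-0.53892545  0.42565633  0.64660908]
[309 186  19  18 273] [318.25274725 194.36996337] [ 0.4635 -0.0428  0.0932] [ 0.3891 -0.0541  0.0397] [ 0.4871 -0.0265  0.3602]
[308 306  22  19 416] [318.44951923 315.        ] [ 0.5672 -0.0621  0.1059] [ 0.3891 -0.074   0.0864] [ 0.5823 -0.0265  0.3602]
14878 0.014875921227385847 ((528.2064208984375, -54.959144592285156), (200.0590362548828, 236.00933837890625), 79.43199157714844)
```

View pics/w2.png

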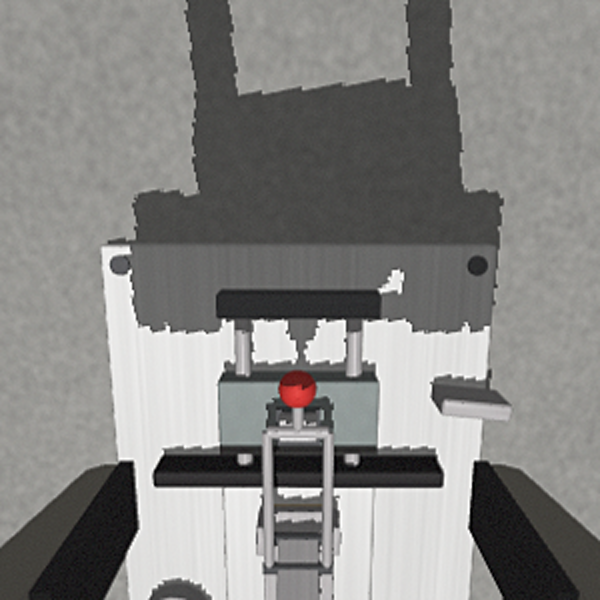

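Crop 2x, offset (170,0). The knob is at (297,389), the cross bar at row 432, the keeper outline near (300,410) and the loop pins near row 568. The jaw top is grey, rows 378–450, and the gauge block is at (472,402).

```bash
python3 - <<'E'
from h import *
d=np.load("w2.npz"); P=d["P"]; img=d["img"]; C=d["pose"][:3,3]
P[abs(P[...,2])>.2]=np.nan
K=np.array([.4634,-.0420,0])
def fx(p): q=p-K; return np.stack([q@EX,q@EY,q[...,2]],-1)*1000
F=fx(P); 
class D(dict): pass
f=dict(image=img)
for st,c,m in reds(f,np.nan_to_num(P)):
    q=P[m]; q=q[~np.isnan(q[:,0])]; md=np.median(q,0)
    q=q[np.linalg.norm(q-md,axis=1)<.03]
    print("red",c,np.median(fx(q),0).round(1),fx(q).min(0).round(1),fx(q).max(0).round(1))
    if c[1]<250:
        A_=np.c_[2*q,np.ones(len(q))]; sol=np.linalg.lstsq(A_,(q**2).sum(1),rcond=None)[0]; ctr=sol[:3]; print("sphere",ctr,fx(ctr),np.sqrt(sol[3]+ctr@ctr))
for u in (306,313,318,323,329,285,350):
    print(u,[(v,*F[v,u].round(0).astype(float)) for v in range(185,330,4 if u in(318,) else 8)])
E
```

```text
red [318.22426471 194.35661765] [ 0.5  0.9 94.3] [-15.   -6.5  69.5] [ 6.6  8.4 97.9]
sphere [ 0.46589352 -0.04310395  0.08191366] [-2.65404582  0.6264211  81.9136565 ] 0.013773511933149716
red [318.49616368 314.5140665 ] [-114.5    1.1   93.4] [-120.5   -9.    86.4] [-108.4   10.5  100.2]
306 [(185, np.float64(-11.0), np.float64(14.0), np.float64(22.0)), (193, np.float64(-14.0), np.float64(13.0), np.float64(41.0)), (201, np.float64(-22.0), np.float64(13.0), np.float64(40.0)), (209, np.float64(-31.0), np.float64(13.0), np.float64(40.0)), (217, np.float64(-27.0), np.float64(12.0), np.float64(73.0)), (225, np.float64(-36.0), np.float64(12.0), np.float64(70.0)), (233, np.float64(-44.0), np.float64(12.0), np.float64(69.0)), (241, np.float64(-52.0), np.float64(12.0), np.float64(70.0)), (249, np.float64(-60.0), np.float64(13.0), np.float64(70.0)), (257, np.float64(-69.0), np.float64(13.0), np.float64(69.0)), (265, np.float64(-77.0), np.float64(13.0), np.float64(69.0)), (273, np.float64(-84.0), np.float64(13.0), np.float64(72.0)), (281, np.float64(-93.0), np.float64(13.0), np.float64(71.0))
[... 7852 characters left out ...]
.0)), (249, np.float64(-77.0), np.float64(-32.0), np.float64(34.0)), (257, np.float64(-87.0), np.float64(-32.0), np.float64(33.0)), (265, np.float64(-96.0), np.float64(-33.0), np.float64(34.0)), (273, np.float64(-105.0), np.float64(-33.0), np.float64(34.0)), (281, np.float64(-115.0), np.float64(-33.0), np.float64(34.0)), (289, np.float64(-124.0), np.float64(-33.0), np.float64(34.0)), (297, np.float64(-134.0), np.float64(-33.0), np.float64(34.0)), (305, np.float64(-145.0), np.float64(-34.0), np.float64(34.0)), (313, np.float64(-155.0), np.float64(-34.0), np.float64(34.0)), (321, np.float64(-165.0), np.float64(-34.0), np.float64(34.0)), (329, np.float64(nan), np.float64(nan), np.float64(nan))]
```

```bash
python3 - <<'E'
from h import *
d=np.load("w2.npz"); P=d["P"]; img=d["img"]
K=np.array([.4634,-.0420,0]); q=P-K; F=np.stack([q@EX,q@EY,q[...,2]],-1)*1000
for u in (300,312,318,324,336):
    print(u,[(v,*F[v,u].round(0).astype(int).tolist()) for v in range(140,192,5)])
s=(abs(F[...,2]-53)<5)&(abs(F[...,0]+28)<15)&(abs(F[...,1]-1)<20)
for v in np.unique(np.nonzero(s)[0]): 
    us=np.nonzero(s[v])[0]; print(v,us.min(),us.max(),len(us),F[v,us].mean(0).round(1))
E
```

```text
300 [(140, 35, 20, 15), (145, 76, -2, 360), (150, 28, 19, 34), (155, 23, 19, 35), (160, 14, 20, 14), (165, 9, 20, 14), (170, 4, 20, 15), (175, -1, 21, 15), (180, -7, 21, 16), (185, -11, 20, 21), (190, -11, 19, 40)]
312 [(140, 35, 8, 15), (145, 31, 7, 26), (150, 28, 7, 34), (155, 23, 7, 36), (160, 15, 8, 16), (165, 9, 8, 15), (170, 4, 8, 16), (175, -1, 8, 16), (180, -7, 8, 15), (185, -11, 8, 21), (190, 3, 6, 93)]
318 [(140, 35, 2, 16), (145, 31, 2, 25), (150, 28, 1, 34), (155, 23, 1, 36), (160, 14, 2, 15), (165, 9, 2, 15), (170, 4, 2, 15), (175, -1, 2, 15), (180, -7, 2, 15), (185, 7, 1, 92), (190, 4, 1, 95)]
324 [(140, 35, -4, 16), (145, 76, -2, 360), (150, 28, -4, 35), (155, 23, -4, 34), (160, 14, -5, 15), (165, 9, -5, 13), (170, 4, -5, 14), (175, -1, -5, 16), (180, -7, -5, 15), (185, -10, -5, 22), (190, 4, -4, 93)]
336 [(140, 35, -17, 14), (145, 31, -16, 25), (150, 28, -16, 35), (155, 23, -16, 35), (160, 15, -17, 15), (165, 9, -17, 15), (170, 4, -17, 14), (175, -1, -17, 16), (180, -7, -17, 15), (185, -10, -17, 22), (190, -11, -16, 39)]
206 310 328 13 [-23.6   0.2  51.6]
207 310 328 13 [-24.    0.2  53.7]
208 310 328 13 [-25.    0.2  53.7]
209 310 328 13 [-25.9   0.2  54.1]
210 310 328 13 [-26.9   0.2  54. ]
211 310 328 13 [-27.9   0.2  54.1]
219 310 327 18 [-36.    0.9  54. ]
```

{"method": "send_rows", "body": {
  "commands": [
    [-0.2,0,-3,35,0,0,0],
    [-0.2,0,0,35,0,0,0],
    [-0.2,0,0,0,0,0,0],
    [-0.2,0,0,0,0,0,0]
  ],
  "force": 15
}}

```text
time: 2.6
position: [0.4665, -0.044, 0.1289]
tool_rot: [0.092, 0.996, 0.0, 0.0]
wrist_force: [0.6, -0.6, 0.3]
gripper_width: 0.0621
finger_force: 0.0
```

{"method": "send_rows", "body": {
  "commands": [
    [-0.3,1,0,22,0,0,0],
    [-0.3,0,0,19,0,0,0],
    [-0.3,0,0,0,0,0,0]
  ]
}}

```text
time: 2.9
position: [0.4651, -0.0441, 0.0872]
tool_rot: [0.092, 0.996, 0.0, 0.0]
wrist_force: [-0.5, 0.4, 1.1]
gripper_width: 0.0385
finger_force: 0.0
```

{"method": "send_rows", "body": {
  "commands": [
    [-1,0,0,0,0,0,0],
    [-1,0,0,0,0,0,0],
    [-1,0,0,0,0,0,0],
    [-1,0,0,0,0,0,0],
    [-1,0,0,0,0,0,0],
    [-1,0,0,0,0,0,0]
  ],
  "force": 15
}}

```text
time: 3.5
position: [0.4655, -0.0443, 0.0869]
tool_rot: [0.093, 0.996, 0.0, 0.001]
wrist_force: [2.3, 3.9, -1.4]
gripper_width: 0.0146
finger_force: 15.0
```

```bash
python3 - <<'E'
from h import *
f=grab("wrist"); save(f,"w3.png")
f=grab("side"); cv2.imwrite("pics/s3.png",cv2.resize(f["image"][180:280,220:380][...,::-1],(800,500),interpolation=cv2.INTER_CUBIC))
E
```

```text
(no output)
```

View pics/w3.png

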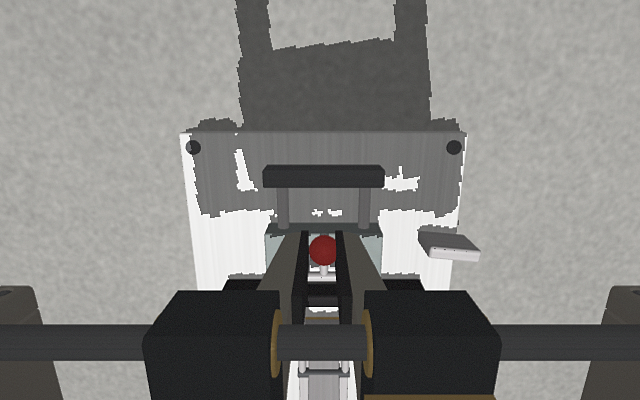

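The knob (323,250) is held between the pads. I'll ease it along +x over the keeper.

{"method": "send_rows", "body": {
  "commands": [
    [-1,1,1,-1,0,0,0],
    [-1,2,0,-1,0,0,0],
    [-1,2,0,0,0,0,0],
    [-1,2,0,0,0,0,0],
    [-1,2,0,0,0,0,0],
    [-1,0,0,0,0,0,0]
  ]
}}

```text
time: 4.2
position: [0.4559, -0.0418, 0.0886]
tool_rot: [0.093, 0.996, -0.0, -0.0]
wrist_force: [2.9, 1.4, -0.5]
gripper_width: 0.0144
finger_force: 15.0
```

{"method": "send_rows", "body": {
  "commands": [
    [-1,2,0,0,0,0,0],
    [-1,2,0,0,0,0,0],
    [-1,2,0,0,0,0,0],
    [-1,0,0,0,0,0,0]
  ]
}}

```text
time: 4.6
position: [0.4497, -0.0406, 0.0885]
tool_rot: [0.092, 0.996, -0.0, -0.0]
wrist_force: [3.4, 1.5, -1.4]
gripper_width: 0.0143
finger_force: 15.0
```

{"method": "send_rows", "body": {
  "commands": [
    [-1,0,0,4,0,0,0],
    [-1,0,0,4,0,0,0],
    [-1,0,0,4,0,0,0],
    [-1,0,0,4,0,0,0],
    [-1,0,0,4,0,0,0],
    [-1,0,0,4,0,0,0],
    [-1,0,0,0,0,0,0]
  ]
}}

```text
time: 5.3
position: [0.4496, -0.0407, 0.0639]
tool_rot: [0.093, 0.996, -0.0, -0.001]
wrist_force: [-2.8, 3.1, 0.1]
gripper_width: 0.0146
finger_force: 15.0
```

```bash
python3 - <<'E'
from h import *
f=grab("wrist"); P=cloud(f); img=f["image"]
cv2.imwrite("pics/w4.png",cv2.resize(img[200:400,220:420][...,::-1],(600,600),interpolation=cv2.INTER_CUBIC))
f=grab("side"); P=cloud(f); K=np.array([.4634,-.0420,0]); 
for st,c,m in reds(f,P):
    q=P[m]-K; print(st,np.median(np.stack([q@EX,q@EY,q[:,2]],-1),0)*1000, q[:,2].max())
E
```

```text
[290 204   7  11  33] [-62.56586956   7.24049425 112.19009102] 0.12091328817273006
```

View pics/w4.png

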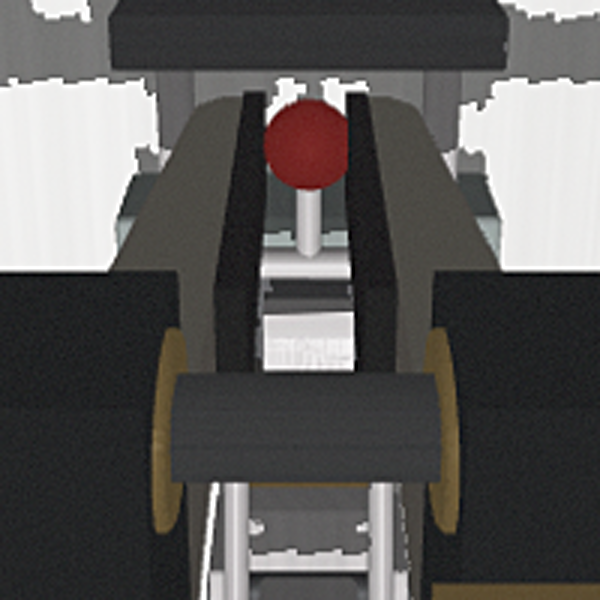

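The knob is at (307,145), the cross bar at row 262 (+x of the dark keeper, rows 285–310), and the fingers are clear on both sides. I'll check the numbers.

```bash
cat >> h.py <<'E'
K=np.array([.4634,-.0420,0])
def fx(p): q=p-K; return np.stack([q@EX,q@EY,q[...,2]],-1)*1000
E
python3 - <<'E'
from h import *
f=grab("wrist"); F=fx(cloud(f))
for u in (314,331): print(u,[(v,*F[v,u].round(1).tolist()) for v in range(270,310,2)])
print(fx(read_state()["position"]))
E
```

```text
314 [(270, -10.2, 6.0, 39.0), (272, -11.0, 6.0, 40.1), (274, -13.0, 6.0, 38.9), (276, -14.2, 6.0, 39.3), (278, -15.3, 6.0, 39.7), (280, -16.4, 6.0, 40.2), (282, -10.8, 5.8, 52.2), (284, -11.1, 5.7, 53.8), (286, -12.4, 5.7, 53.8), (288, -12.8, 5.7, 55.3), (290, -14.4, 5.7, 54.9), (292, -23.9, 6.1, 41.8), (294, -26.4, 6.1, 40.0), (296, -26.4, 6.1, 42.2), (298, -28.7, 6.1, 40.9), (300, -24.0, 5.9, 50.2), (302, -24.3, 5.8, 51.9), (304, -24.0, 5.8, 54.3), (306, -25.2, 5.8, 54.6), (308, -27.2, 5.8, 53.7)]
331 [(270, -10.0, -4.5, 39.3), (272, -11.4, -4.5, 39.4), (274, -12.7, -4.5, 39.5), (276, -13.7, -4.5, 40.2), (278, -15.0, -4.5, 40.4), (280, -15.8, -4.5, 41.3), (282, -11.0, -4.1, 51.9), (284, -10.5, -4.1, 54.8), (286, -12.0, -4.1, 54.6), (288, -12.3, -4.0, 56.1), (290, -14.5, -4.1, 54.7), (292, -24.0, -4.5, 41.7), (294, -25.2, -4.5, 41.9), (296, -27.4, -4.6, 40.7), (298, -29.0, -4.6, 40.6), (300, -23.3, -4.2, 51.4), (302, -24.0, -4.2, 52.4), (304, -24.0, -4.2, 54.3), (306, -24.4, -4.1, 55.7), (308, -27.0, -4.2, 53.9)]
[13.64579279  1.18536798 64.48146351]
```

{"method": "send_rows", "body": {
  "commands": [
    [-1,0,0,2,0,0,0],
    [-1,0,0,2,0,0,0],
    [-1,0,0,2,0,0,0],
    [-1,0,0,2,0,0,0],
    [-1,0,0,0,0,0,0]
  ]
}}

```text
time: 5.95
position: [0.451, -0.0408, 0.0566]
tool_rot: [0.092, 0.996, -0.0, 0.001]
wrist_force: [-0.5, 2.0, -0.3]
gripper_width: 0.0145
finger_force: 15.0
```

{"method": "send_rows", "body": {
  "commands": [
    [-1,0,0,1,0,0,0],
    [-1,0,0,1,0,0,0],
    [-1,0,0,0,0,0,0]
  ]
}}

```text
time: 6.25
position: [0.451, -0.0408, 0.0547]
tool_rot: [0.092, 0.996, -0.0, 0.001]
wrist_force: [2.0, 0.3, 0.6]
gripper_width: 0.0145
finger_force: 15.0
```

```bash
python3 - <<'E'
from h import *
f=grab("wrist"); F=fx(cloud(f))
for u in (314,331): print(u,[(v,*F[v,u].round(1).tolist()) for v in range(270,314,2)])
print(fx(read_state()["position"]))
E
```

```text
314 [(270, -10.9, 5.9, 30.5), (272, -11.1, 5.8, 32.6), (274, -10.3, 5.8, 36.5), (276, -11.1, 5.7, 37.5), (278, -10.5, 5.7, 40.9), (280, -11.9, 5.7, 40.7), (282, -13.4, 5.7, 40.4), (284, -15.2, 5.7, 39.6), (286, -13.3, 5.6, 44.9), (288, -13.5, 5.6, 46.8), (290, -14.4, 5.6, 47.4), (292, -15.7, 5.6, 47.4), (294, -16.1, 5.6, 48.7), (296, -18.1, 5.6, 47.7), (298, -24.3, 5.8, 40.2), (300, -25.2, 5.8, 40.9), (302, -26.3, 5.8, 41.3), (304, -27.8, 5.8, 41.2), (306, -28.9, 5.8, 41.5), (308, -23.7, 5.6, 51.1), (310, -24.4, 5.5, 51.8), (312, -24.6, 5.5, 53.5)]
331 [(270, -10.7, -4.5, 31.0), (272, -10.6, -4.5, 33.6), (274, -10.7, -4.4, 35.8), (276, -11.1, -4.4, 37.4), (278, -10.7, -4.3, 40.5), (280, -12.2, -4.3, 40.2), (282, -13.8, -4.3, 39.7), (284, -15.0, -4.3, 40.0), (286, -12.7, -4.1, 45.9), (288, -13.3, -4.1, 47.0), (290, -13.5, -4.1, 48.8), (292, -14.9, -4.1, 48.6), (294, -16.0, -4.1, 49.0), (296, -18.5, -4.2, 47.1), (298, -24.2, -4.4, 40.4), (300, -25.3, -4.4, 40.7), (302, -26.0, -4.4, 41.7), (304, -27.8, -4.4, 41.1), (306, -28.8, -4.4, 41.7), (308, -23.6, -4.1, 51.1), (310, -23.3, -4.0, 53.4), (312, -24.7, -4.0, 53.4)]
[12.44997938  1.12537085 54.79945128]
```

{"method": "send_rows", "body": {
  "commands": [
    [-1,0,0,1,0,0,0],
    [-1,0,0,1,0,0,0],
    [-1,0,0,0,0,0,0]
  ]
}}

```text
time: 6.6
position: [0.4505, -0.0407, 0.0526]
tool_rot: [0.093, 0.996, 0.0, 0.0]
wrist_force: [3.3, 1.7, 0.3]
gripper_width: 0.0144
finger_force: 15.0
```

{"method": "send_rows", "body": {
  "commands": [
    [-1,0,0,1,0,0,0],
    [-1,0,0,0,0,0,0]
  ]
}}

```text
time: 6.8
position: [0.4502, -0.0407, 0.0515]
tool_rot: [0.092, 0.996, 0.0, 0.0]
wrist_force: [3.8, 1.6, 0.7]
gripper_width: 0.0144
finger_force: 15.0
```

{"method": "send_rows", "body": {
  "commands": [
    [-1,0,0,1,0,0,0],
    [-1,0,0,0,0,0,0]
  ]
}}

```text
time: 7.0
position: [0.4502, -0.0407, 0.0506]
tool_rot: [0.093, 0.996, 0.0, 0.0]
wrist_force: [2.5, 1.1, 1.2]
gripper_width: 0.0143
finger_force: 15.0
```

```bash
python3 - <<'E'
from h import *
f=grab("wrist"); F=fx(cloud(f))
for u in (314,331): print(u,[(v,*F[v,u].round(1).tolist()) for v in range(284,316,2)])
print(fx(read_state()["position"]))
E
```

```text
314 [(284, -11.6, 5.7, 40.0), (286, -13.0, 5.7, 40.0), (288, -13.4, 5.6, 41.5), (290, -13.6, 5.6, 43.2), (292, -13.6, 5.6, 45.2), (294, -14.1, 5.5, 46.4), (296, -15.6, 5.6, 46.2), (298, -17.5, 5.6, 45.3), (300, -21.9, 5.7, 40.6), (302, -23.2, 5.7, 40.6), (304, -24.4, 5.7, 40.8), (306, -25.3, 5.7, 41.4), (308, -26.5, 5.7, 41.7), (310, -27.8, 5.7, 41.7), (312, -24.1, 5.6, 48.9), (314, -23.6, 5.5, 51.4)]
331 [(284, -11.5, -4.1, 40.4), (286, -13.0, -4.2, 40.0), (288, -12.9, -4.1, 42.3), (290, -13.0, -4.0, 44.3), (292, -14.0, -4.0, 44.7), (294, -15.3, -4.0, 44.6), (296, -16.0, -4.0, 45.6), (298, -17.2, -4.0, 45.7), (300, -22.1, -4.2, 40.3), (302, -23.5, -4.2, 40.2), (304, -23.4, -4.2, 42.3), (306, -25.5, -4.2, 41.2), (308, -27.0, -4.2, 40.9), (310, -27.9, -4.2, 41.6), (312, -23.4, -4.0, 49.8), (314, -24.2, -3.9, 50.6)]
[13.22825743  1.15549667 50.60437594]
```

The bar rests on the jaw top (centre z≈43), 7 mm clear of the beak. I'll draw it back.

{"method": "send_rows", "body": {
  "commands": [
    [-1,-1.5,0,0,0,0,0],
    [-1,-1.5,0,0,0,0,0],
    [-1,-1.5,0,0,0,0,0],
    [-1,-1.5,0,0.3,0,0,0],
    [-1,0,0,0,0,0,0]
  ]
}}

```text
time: 7.55
position: [0.4528, -0.0414, 0.0494]
tool_rot: [0.093, 0.996, 0.0, -0.003]
wrist_force: [-3.8, 3.3, 1.8]
gripper_width: 0.0141
finger_force: 15.0
```

{"method": "send_rows", "body": {
  "commands": [
    [-1,-1,0,0,0,0,0],
    [-1,-1,0,0,0,0,0],
    [-1,0,0,0,0,0,0]
  ]
}}

```text
time: 7.85
position: [0.4558, -0.0419, 0.0495]
tool_rot: [0.093, 0.996, 0.0, -0.002]
wrist_force: [-3.0, 3.0, -0.4]
gripper_width: 0.0147
finger_force: 15.0
```

```bash
python3 - <<'E'
from h import *
f=grab("wrist"); F=fx(cloud(f))
for u in (314,331): print(u,[(v,*F[v,u].round(1).tolist()) for v in range(276,316,2)])
print(fx(read_state()["position"]))
E
```

```text
314 [(276, -11.1, 5.8, 40.8), (278, -12.9, 5.8, 39.8), (280, -13.4, 5.8, 41.3), (282, -15.7, 5.8, 39.6), (284, -16.5, 5.8, 40.3), (286, -17.9, 5.8, 40.2), (288, -18.9, 5.8, 40.5), (290, -18.2, 5.7, 43.8), (292, -18.3, 5.7, 45.7), (294, -19.7, 5.7, 45.5), (296, -20.3, 5.7, 46.5), (298, -22.4, 5.7, 45.3), (300, -25.9, 5.8, 42.0), (302, -27.5, 5.9, 41.5), (304, -28.5, 5.9, 41.9), (306, -23.7, 5.6, 51.0), (308, -24.8, 5.6, 51.3), (310, -24.3, 5.6, 53.8), (312, -25.5, 5.6, 53.9), (314, -26.2, 5.6, 54.6)]
331 [(276, -11.4, -3.9, 40.3), (278, -13.1, -3.9, 39.6), (280, -14.1, -3.9, 40.0), (282, -14.9, -3.9, 40.9), (284, -16.7, -3.9, 40.0), (286, -17.5, -3.9, 40.8), (288, -19.6, -4.0, 39.5), (290, -18.5, -3.8, 43.4), (292, -18.7, -3.8, 45.1), (294, -19.5, -3.8, 45.9), (296, -20.9, -3.8, 45.7), (298, -22.0, -3.8, 45.9), (300, -26.3, -4.0, 41.4), (302, -27.4, -4.0, 41.6), (304, -28.7, -4.0, 41.7), (306, -24.0, -3.7, 50.5), (308, -23.9, -3.6, 52.6), (310, -24.2, -3.6, 53.9), (312, -25.6, -3.6, 53.7), (314, -26.5, -3.6, 54.2)]
[ 7.05979996  1.26274432 49.63688156]
```

{"method": "send_rows", "body": {
  "commands": [
    [-1,-1,0,0,0,0,0],
    [-1,-1,0,0,0,0,0],
    [-1,-1,0,0,0,0,0],
    [-1,0,0,0,0,0,0]
  ]
}}

```text
time: 8.3
position: [0.4608, -0.0427, 0.0502]
tool_rot: [0.093, 0.996, -0.0, -0.0]
wrist_force: [-4.9, 3.3, 0.1]
gripper_width: 0.0144
finger_force: 15.0
```

{"method": "send_rows", "body": {
  "commands": [
    [-1,-1,0,0,0,0,0],
    [-1,0,0,0,0,0,0]
  ]
}}

```text
time: 8.5
position: [0.4609, -0.0428, 0.0501]
tool_rot: [0.093, 0.996, 0.0, -0.001]
wrist_force: [-6.0, 3.2, 1.4]
gripper_width: 0.0144
finger_force: 15.0
```

{"method": "send_rows", "body": {
  "commands": [
    [-1,-0.7,0,0,0,0,0],
    [-1,0,0,0,0,0,0]
  ]
}}

```text
time: 8.7
position: [0.461, -0.0428, 0.05]
tool_rot: [0.093, 0.996, 0.0, -0.002]
wrist_force: [-6.9, 3.6, 1.2]
gripper_width: 0.0145
finger_force: 15.0
```

```bash
python3 - <<'E'
from h import *
f=grab("wrist"); F=fx(cloud(f))
for u in (314,331): print(u,[(v,*F[v,u].round(1).tolist()) for v in range(284,312,2)])
print(fx(read_state()["position"]))
E
```

```text
314 [(284, -22.6, 5.8, 39.2), (286, -23.7, 5.8, 39.7), (288, -23.1, 5.7, 42.7), (290, -22.4, 5.6, 46.0), (292, -23.7, 5.6, 45.8), (294, -25.4, 5.7, 45.3), (296, -23.8, 5.6, 49.7), (298, -23.6, 5.5, 52.0), (300, -23.6, 5.5, 53.9), (302, -24.4, 5.5, 54.5), (304, -26.4, 5.5, 53.3), (306, -28.0, 5.5, 52.8), (308, -28.7, 5.5, 53.6), (310, -29.8, 5.5, 53.9)]
331 [(284, -21.6, -4.0, 40.9), (286, -23.2, -4.0, 40.4), (288, -22.4, -3.9, 43.9), (290, -23.7, -3.9, 43.9), (292, -24.0, -3.9, 45.5), (294, -24.7, -3.9, 46.3), (296, -23.7, -3.8, 50.0), (298, -24.2, -3.7, 51.1), (300, -24.1, -3.7, 53.2), (302, -24.5, -3.6, 54.3), (304, -25.7, -3.7, 54.3), (306, -27.7, -3.7, 53.3), (308, -28.1, -3.7, 54.6), (310, -29.0, -3.7, 55.0)]
[ 2.25831794  1.24739569 49.94717086]
```

The bar has stopped against the keeper under the beak: bar front at −22.5, top at z 46, force about 7 N. I'll release it and rise.

{"method": "send_rows", "body": {
  "commands": [
    [-1,1,0,0,0,0,0],
    [-0.5,0,0,0,0,0,0],
    [-0.4,0,0,0,0,0,0],
    [-0.4,0,0,0,0,0,0],
    [-0.4,0,0,-30,0,0,0],
    [-0.4,0,0,-40,0,0,0],
    [-1,0,0,-40,0,0,0],
    [-1,0,0,0,0,0,0]
  ]
}}

```text
time: 9.55
position: [0.4654, -0.0434, 0.1652]
tool_rot: [0.092, 0.996, -0.0, 0.005]
wrist_force: [0.4, 0.6, -0.5]
gripper_width: 0.0133
finger_force: 0.0
```

```bash
python3 - <<'E'
from h import *
f=grab("wrist"); F=fx(cloud(f)); cv2.imwrite("pics/w5.png",cv2.resize(f["image"][100:400,170:470][...,::-1],(600,600),interpolation=cv2.INTER_CUBIC))
print(fx(read_state()["position"]),read_state()["wrist_force"])
for u in (310,318,325): print(u,[(v,*F[v,u].round(0).tolist()) for v in range(190,340,6)])
f=grab("side"); P=cloud(f)
for st,c,m in reds(f,P): print(st,np.median(fx(P[m]),0), fx(P[m]).max(0))
E
```

```text
[ -0.90741158   1.06512446 162.89282907] [-0.45092433 -0.26698608 -1.21338578]
310 [(190, -10.0, 12.0, 16.0), (196, -10.0, 11.0, 35.0), (202, -14.0, 11.0, 41.0), (208, -20.0, 11.0, 40.0), (214, -24.0, 11.0, 45.0), (220, -32.0, 11.0, 40.0), (226, -37.0, 11.0, 41.0), (232, -43.0, 11.0, 41.0), (238, -58.0, 12.0, 21.0), (244, -59.0, 12.0, 33.0), (250, -61.0, 12.0, 40.0), (256, -71.0, 12.0, 33.0), (262, -77.0, 12.0, 35.0), (268, -77.0, 12.0, 45.0), (274, -82.0, 12.0, 48.0), (280, -89.0, 12.0, 47.0), (286, -87.0, 11.0, 60.0), (292, -101.0, 12.0, 48.0), (298, -89.0, 11.0, 75.0), (304, -89.0, 11.0, 84.0), (310, -91.0, 10.0, 90.0), (316, -91.0, 10.0, 98.0), (322, -93.0, 10.0, 103.0), (328, 25.0, 4.0, 260.0), (334, 24.0, 4.0, 261.0)]
318 [(190, 1.0, 4.0, 56.0), (196, -11.0, 4.0, 34.0), (202, -14.0, 4.0, 40.0), (208, -20.0, 4.0, 40.0), (214, -23.0, 4.0, 47.0), (220, -27.0, 4.0, 53.0), (226, -32.0, 4.0, 54.0), (232, -43.0, 4.0, 41.0), (238, -58.0, 4.0, 20.0), (244, -58.0, 4.0, 33.0), (250, -61.0, 4.0, 40.0), (256, -71.0, 4.0, 33.0), (262, -77.0, 4.0, 34.0), (268, -78.0, 4.0, 45.0), (274, -82.0, 
[... 318 characters left out ...]
(202, -15.0, -2.0, 40.0), (208, -20.0, -2.0, 40.0), (214, -24.0, -2.0, 46.0), (220, -27.0, -2.0, 53.0), (226, -31.0, -2.0, 55.0), (232, -43.0, -2.0, 41.0), (238, -58.0, -2.0, 20.0), (244, -58.0, -2.0, 34.0), (250, -62.0, -2.0, 39.0), (256, -71.0, -2.0, 34.0), (262, -78.0, -2.0, 33.0), (268, -77.0, -2.0, 45.0), (274, -82.0, -2.0, 47.0), (280, -89.0, -2.0, 47.0), (286, -85.0, -2.0, 64.0), (292, -86.0, -2.0, 71.0), (298, -88.0, -2.0, 78.0), (304, -89.0, -2.0, 85.0), (310, -90.0, -2.0, 91.0), (316, -91.0, -2.0, 98.0), (322, -93.0, -2.0, 103.0), (328, 25.0, 0.0, 260.0), (334, 24.0, 0.0, 261.0)]
[303 202   3   6  16] [-95.43207936   0.42492144 123.71493939] [-92.92287632  13.01170852 128.53473637]
```

View pics/w5.png

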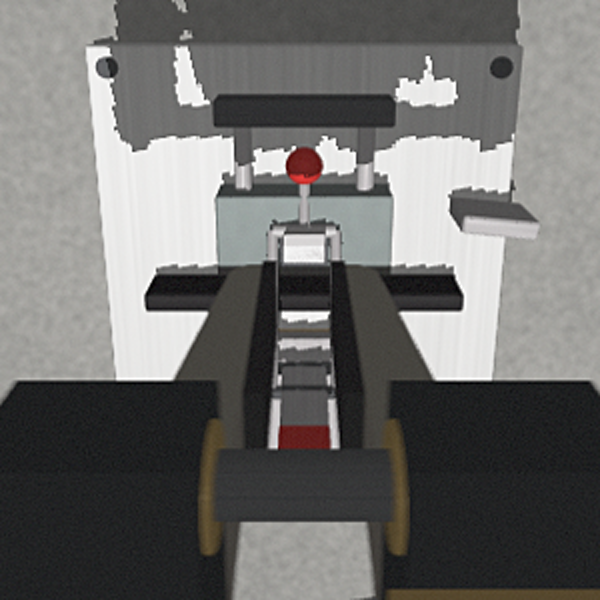

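The bar is hooked under the beak (bar ends near (272,235) and (335,235)), the knob is free at (303,165), and the lever is nearly upright with its front face at (−93,104) mm. The fingers are closing, and I'll bring them in front of the lever.

{"method": "send_rows", "body": {
  "commands": [
    [-1,-37,0,0,0,0,0],
    [-1,-37,0,0,0,0,0],
    [-1,0,0,22,0,0,0],
    [-1,0,0,20,0,0,0],
    [-1,0,0,0,0,0,0]
  ]
}}

```text
time: 10.15
position: [0.5317, -0.0563, 0.1144]
tool_rot: [0.093, 0.996, 0.0, -0.003]
wrist_force: [0.5, 1.0, 0.2]
gripper_width: 0.0003
finger_force: 0.0
```

{"method": "send_rows", "body": {
  "commands": [
    [-1,-4,0,0,0,0,0],
    [-1,-4,0,0,0,0,0],
    [-1,-4,0,1,0,0,0],
    [-1,0,0,0,0,0,0]
  ]
}}

```text
time: 10.55
position: [0.5472, -0.0588, 0.118]
tool_rot: [0.093, 0.996, -0.0, 0.001]
wrist_force: [0.4, -0.5, 0.6]
gripper_width: 0.0004
finger_force: 0.0
```

```bash
python3 - <<'E'
from h import *
s=read_state(); print(fx(s["position"]),s["wrist_force"],s["gripper_width"])
E
```

```text
[-85.48968173   1.13895761 117.97152296] [ 0.39937751 -0.47960654  0.57118311] 0.0004174167170203867
```

{"method": "send_rows", "body": {
  "commands": [
    [-1,-5,0,0,0,0,0],
    [-1,-5,0,0,0,0,0],
    [-1,-5,0,0,0,0,0],
    [-1,-5,0,0,0,0,0],
    [-1,0,0,0,0,0,0]
  ]
}}

```text
time: 11.05
position: [0.5646, -0.0622, 0.1165]
tool_rot: [0.093, 0.996, 0.0, -0.002]
wrist_force: [-4.1, 0.8, 0.4]
gripper_width: 0.0005
finger_force: 2.0
```

{"method": "send_rows", "body": {
  "commands": [
    [-1,-4,0,2,0,0,0],
    [-1,-4,0,2,0,0,0],
    [-1,0,0,0,0,0,0]
  ]
}}

```text
time: 11.35
position: [0.5721, -0.0637, 0.1123]
tool_rot: [0.093, 0.996, 0.0, -0.002]
wrist_force: [-5.6, 0.4, -0.6]
gripper_width: 0.0006
finger_force: 2.1
```

```bash
python3 - <<'E'
from h import *
s=read_state(); print(fx(s["position"]),s["wrist_force"],s["gripper_width"])
f=grab("side"); P=cloud(f)
for st,c,m in reds(f,P): print(st,np.median(fx(P[m]),0), fx(P[m]).max(0))
E
```

```text
[-110.7982335     1.29133229  112.34845272] [-5.57949341  0.43189442 -0.60692572] 0.0006059196211207817
[269 220   5   5  20] [ 2.29614394  5.3611883  61.85071702] [ 8.47520771  9.5450169  65.95088646]
```

{"method": "send_rows", "body": {
  "commands": [
    [-1,-4,0,2.7,0,0,0],
    [-1,-4,0,3,0,0,0],
    [-1,0,0,0,0,0,0]
  ]
}}

```text
time: 11.7
position: [0.5803, -0.0652, 0.1068]
tool_rot: [0.093, 0.996, 0.0, -0.002]
wrist_force: [-5.6, 0.3, 0.5]
gripper_width: 0.0005
finger_force: 1.8
```

{"method": "send_rows", "body": {
  "commands": [
    [-1,-3.5,0,3.5,0,0,0],
    [-1,-3,0,3.5,0,0,0],
    [-1,0,0,0,0,0,0]
  ]
}}

```text
time: 12.0
position: [0.5874, -0.0665, 0.1]
tool_rot: [0.093, 0.996, 0.0, -0.001]
wrist_force: [-4.2, 0.7, -0.2]
gripper_width: 0.0006
finger_force: 1.8
```

```bash
python3 - <<'E'
from h import *
s=read_state(); print(fx(s["position"]),s["wrist_force"],s["gripper_width"])
f=grab("wrist"); F=fx(cloud(f))
for u in (314,331): print(u,[(v,*F[v,u].round(0).tolist()) for v in range(120,200,5)])
E
```

```text
[-126.34510603    1.25341289  100.04382164] [-4.2113764   0.73533581 -0.15651066] 0.0005929896582185751
314 [(120, -62.0, 6.0, 39.0), (125, -65.0, 6.0, 39.0), (130, -68.0, 6.0, 40.0), (135, -72.0, 6.0, 34.0), (140, -75.0, 6.0, 34.0), (145, -77.0, 6.0, 43.0), (150, -80.0, 6.0, 48.0), (155, -83.0, 6.0, 50.0), (160, -84.0, 6.0, 60.0), (165, -87.0, 6.0, 60.0), (170, -90.0, 6.0, 63.0), (175, -92.0, 6.0, 64.0), (180, -95.0, 6.0, 65.0), (185, -98.0, 6.0, 68.0), (190, -101.0, 6.0, 68.0), (195, -103.0, 6.0, 73.0)]
331 [(120, -62.0, -5.0, 40.0), (125, -65.0, -5.0, 41.0), (130, -68.0, -5.0, 38.0), (135, -72.0, -5.0, 34.0), (140, -75.0, -5.0, 34.0), (145, -77.0, -5.0, 43.0), (150, -80.0, -5.0, 47.0), (155, -83.0, -5.0, 47.0), (160, -84.0, -4.0, 61.0), (165, -87.0, -4.0, 61.0), (170, -90.0, -4.0, 62.0), (175, -93.0, -4.0, 64.0), (180, -95.0, -4.0, 66.0), (185, -98.0, -4.0, 68.0), (190, -100.0, -4.0, 69.0), (195, -103.0, -4.0, 71.0)]
```

{"method": "send_rows", "body": {
  "commands": [
    [-1,-2.5,0,3.5,0,0,0],
    [-1,-2.2,0,3.7,0,0,0],
    [-1,0,0,0,0,0,0]
  ]
}}

```text
time: 12.35
position: [0.592, -0.0673, 0.093]
tool_rot: [0.093, 0.996, 0.0, -0.001]
wrist_force: [-3.5, 1.2, -0.3]
gripper_width: 0.0003
finger_force: 1.7
```

{"method": "send_rows", "body": {
  "commands": [
    [-1,-1.8,0,3.5,0,0,0],
    [-1,-1.5,0,3.5,0,0,0],
    [-1,0,0,0,0,0,0]
  ]
}}

```text
time: 12.65
position: [0.5954, -0.068, 0.0861]
tool_rot: [0.093, 0.996, 0.0, -0.0]
wrist_force: [-2.4, 1.2, -0.1]
gripper_width: 0.0006
finger_force: 1.4
```

{"method": "send_rows", "body": {
  "commands": [
    [-1,-1,0,3,0,0,0],
    [-1,0,0,0,0,0,0]
  ]
}}

```text
time: 12.85
position: [0.5978, -0.0683, 0.0837]
tool_rot: [0.093, 0.996, -0.0, 0.001]
wrist_force: [-0.7, -0.0, 0.0]
gripper_width: 0.0004
finger_force: 0.2
```

```bash
python3 - <<'E'
from h import *
s=read_state(); print(fx(s["position"]),s["wrist_force"])
f=grab("wrist"); F=fx(cloud(f)); 
for u in (318,): print(u,[(v,*F[v,u].round(0).tolist()) for v in range(20,260,6)])
g=grab("side"); P=cloud(g)
for st,c,m in reds(g,P): print(st,np.median(fx(P[m]),0), fx(P[m]).max(0))
a=cv2.resize(f["image"][0:280,220:420],(430,600)); b=cv2.resize(g["image"][190:270,250:299+1],(370,600))
cv2.imwrite("pics/w6.png",np.hstack([a,b])[...,::-1])
E
```

```text
[-136.98191304    1.16319986   83.66894856] [-0.74403679 -0.02423719  0.02582383]
318 [(20, -18.0, 3.0, 44.0), (26, -22.0, 3.0, 46.0), (32, -25.0, 3.0, 47.0), (38, -28.0, 3.0, 46.0), (44, -32.0, 3.0, 54.0), (50, -35.0, 3.0, 53.0), (56, -38.0, 3.0, 55.0), (62, -41.0, 3.0, 55.0), (68, -43.0, 3.0, 42.0), (74, -46.0, 3.0, 41.0), (80, -49.0, 3.0, 40.0), (86, -52.0, 3.0, 39.0), (92, -55.0, 4.0, 15.0), (98, -59.0, 3.0, 40.0), (104, -62.0, 3.0, 40.0), (110, -66.0, 3.0, 40.0), (116, -70.0, 3.0, 34.0), (122, -73.0, 3.0, 35.0), (128, -77.0, 3.0, 35.0), (134, -79.0, 3.0, 48.0), (140, -82.0, 3.0, 48.0), (146, -84.0, 3.0, 59.0), (152, -87.0, 3.0, 61.0), (158, -91.0, 3.0, 61.0), (164, -94.0, 3.0, 61.0), (170, -97.0, 3.0, 62.0), (176, -100.0, 3.0, 63.0), (182, -104.0, 3.0, 63.0), (188, -106.0, 3.0, 66.0), (194, -110.0, 3.0, 66.0), (200, -113.0, 3.0, 66.0), (206, -117.0, 3.0, 67.0), (212, -120.0, 3.0, 68.0), (218, -123.0, 3.0, 69.0), (224, -126.0, 3.0, 69.0), (230, -127.0, 3.0, 76.0), (236, -127.0, 3.0, 84.0), (242, -127.0, 3.0, 91.0), (248, -128.0, 3.0, 98.0), (254, -128.0, 3.0, 104.0)]
[271 219   4   5  18] [-2.18804524  5.10048977 65.56184313] [ 2.70203122 10.35812422 69.55554922]
```

View pics/w6.png

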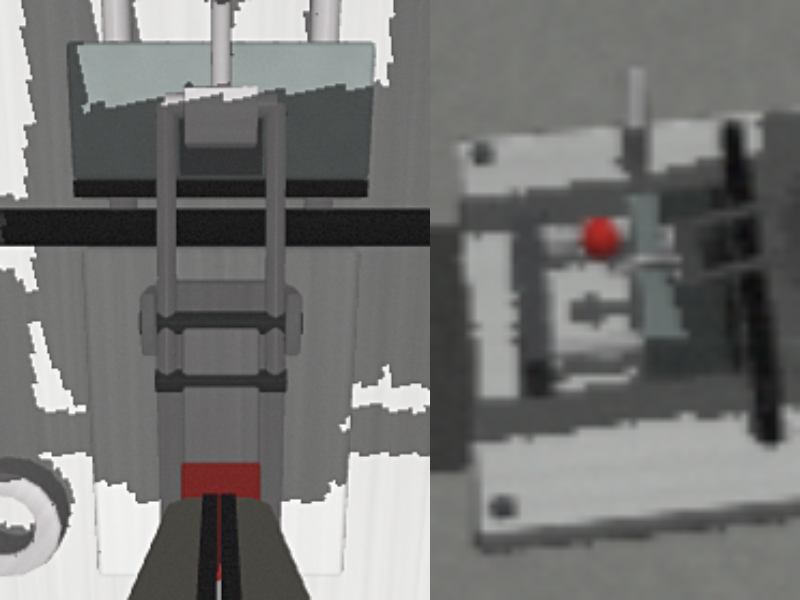

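Left half: the loop is still hooked over the keeper (218,120) and the jaw has been drawn in. The red lever end at (220,480) is under the fingertips, with the lever at about 1.36 rad. I'll keep pressing down by feel.

{"method": "send_rows", "body": {
  "commands": [
    [-1,-0.3,0,2,0,0,0],
    [-1,0,0,0,0,0,0]
  ]
}}

```text
time: 13.15
position: [0.5976, -0.0683, 0.0815]
tool_rot: [0.093, 0.996, -0.0, 0.001]
wrist_force: [0.1, -0.2, -0.1]
gripper_width: 0.0008
finger_force: 0.1
```

{"method": "send_rows", "body": {
  "commands": [
    [-1,-0.3,0,2,0,0,0],
    [-1,0,0,0,0,0,0]
  ]
}}

```text
time: 13.35
position: [0.5974, -0.0683, 0.0791]
tool_rot: [0.093, 0.996, -0.0, -0.0]
wrist_force: [0.1, -0.2, 0.4]
gripper_width: 0.0007
finger_force: 0.0
```

{"method": "send_rows", "body": {
  "commands": [
    [-1,0,0,2,0,0,0],
    [-1,0,0,0,0,0,0]
  ]
}}

```text
time: 13.55
position: [0.5972, -0.0683, 0.0771]
tool_rot: [0.093, 0.996, -0.0, -0.0]
wrist_force: [-0.7, 0.5, -0.4]
gripper_width: 0.0008
finger_force: 0.0
```

```bash
cat > lv.py <<'E'
from h import *
s=read_state(); print(fx(s["position"]),s["wrist_force"])
f=grab("wrist"); F=fx(cloud(f)); m=(abs(F[...,1]-1.5)<5)&(F[...,0]>-125)&(F[...,0]<-88)&(F[...,2]>50)
q=F[m]; p=np.polyfit(q[:,0],q[:,2],1); print(p,"theta",np.pi/2-np.arctan(-p[0]),"z at -88",np.polyval(p,-88))
m=(abs(F[...,1]-1.5)<7)&(abs(F[...,2]-54.5)<2)&(F[...,0]>-60); print("keeper",np.percentile(F[m][:,0],[2,98]))
E
python3 lv.py
```

```text
[-136.31777576    1.23077607   77.0604063 ] [-0.72036873  0.46108248 -0.40375685]
[  -2.52187743 -135.76931381] theta 0.37751140306588216 z at -88 86.15590030055267
keeper [-42.3778235 -30.0818856]
```

```bash
sed -i 's/F\[...,0\]>-125/F[...,0]>-119/; s/(F\[...,2\]>50)/(abs(F[...,2]-62)<10)/' lv.py; python3 lv.py
```

```text
[-136.36888859    1.19265819   77.1589206 ] [ 0.96296192 -0.42194804  0.04526943]
[-4.46767361e-02  5.64976243e+01] theta 1.526149280247954 z at -88 60.42917708793692
keeper [-42.38651915 -30.11585089]
```

The lever has snapped over to about 1.52. I'll press lightly to confirm it is on its stop.

{"method": "send_rows", "body": {
  "commands": [
    [-1,0,0,3,0,0,0],
    [-1,0,0,1.5,0,0,0],
    [-1,0,0,0,0,0,0]
  ]
}}

```text
time: 13.95
position: [0.5972, -0.0683, 0.0726]
tool_rot: [0.092, 0.996, 0.0, -0.0]
wrist_force: [0.1, 0.3, 0.6]
gripper_width: 0.0005
finger_force: 0.0
```

{"method": "send_rows", "body": {
  "commands": [
    [-1,0,0,1,0,0,0],
    [-1,0,0,0,0,0,0]
  ]
}}

```text
time: 14.15
position: [0.5974, -0.0683, 0.0718]
tool_rot: [0.092, 0.996, 0.0, -0.0]
wrist_force: [0.6, 0.4, 0.4]
gripper_width: 0.0006
finger_force: 0.0
```

{"method": "send_rows", "body": {
  "commands": [
    [-1,0,0,0.7,0,0,0],
    [-1,0,0,0,0,0,0]
  ]
}}

```text
time: 14.35
position: [0.5975, -0.0683, 0.0714]
tool_rot: [0.093, 0.996, -0.0, 0.0]
wrist_force: [-0.2, -0.4, 2.7]
gripper_width: 0.0003
finger_force: 1.4
```

Contact at tip z≈63.3, which matches a home lever. I'll add a little more pressure, then withdraw.

{"method": "send_rows", "body": {
  "commands": [
    [-1,0,0,0.5,0,0,0],
    [-1,0,0,0,0,0,0]
  ]
}}

```text
time: 14.55
position: [0.5975, -0.0683, 0.0712]
tool_rot: [0.092, 0.996, -0.0, 0.0]
wrist_force: [-1.4, 0.5, 5.4]
gripper_width: -0.0001
finger_force: 3.1
```

{"method": "send_rows", "body": {
  "commands": [
    [-1,0,0,-3,0,0,0],
    [-1,0,0,-30,0,0,0],
    [-1,0,0,-40,0,0,0],
    [-1,0,0,-40,0,0,0],
    [-1,0,0,0,0,0,0],
    [-1,0,0,0,0,0,0]
  ]
}}

```text
time: 15.15
position: [0.5979, -0.0684, 0.1845]
tool_rot: [0.093, 0.996, -0.0, 0.001]
wrist_force: [-0.5, -0.4, 0.2]
gripper_width: 0.0007
finger_force: 0.0
```

```bash
python3 lv.py
```

```text
[-137.01306313    1.17095593  184.51717108] [-0.47533312 -0.42660605  0.24235731]
[-5.19131210e-02  5.57327951e+01] theta 1.5189297653111087 z at -88 60.30114974229244
keeper [-41.93936953 -29.70412817]
```

The lever is at 1.52 on its firm stop, the jaw is drawn about 6 mm, and the arm is clear.

```bash
python3 -c "
from h import *
print(ticket.hand_in())"
```

```text
the job is handed in; nothing more can be done
None
```

The latch is closed and the job is handed in at about 15 s of the 58 s: the loop is hooked under the beak, the lever measures 1.52 rad and felt firm on its stop, the jaw is drawn in about 6 mm, and no force reading at the end of a move passed about 8 N.

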